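Clip a hook bracket onto the kitchen rail

ROBOT

A 6-joint arm with a two-finger parallel gripper is mounted at the origin on a cart in front of the work surface, level with it; the furniture and walls round the work are solid. World frame = base frame: x ahead of the robot, y to its left, z up, the work surface at z = 0. Lengths are in m, angles in rad, forces in N, time in s.
With the tool pointing down it reaches from about 0.35 to 0.775 m from the base axis. Payload 7.3 kg.
Tool frame: the origin (TCP) lies at the centre of the arm's flange, where the gripper is bolted on; the fingertips stand 178 mm ahead of it and the grasp point (between the pads) lies 159 mm ahead of it; z points along the fingers, y is the line along which they close (so a half turn about z gives the same grasp; the last joint's range is limited). The gripper opens to 92 mm and grips with 3 to 60 N. Pads are 19 mm wide; open, the fingers measure 130 mm over their backs; the gripper's body (75 mm by 190 mm) begins 47 mm behind the grasp point.
Start: joints at [1.161, 0.342, 1.524, -0, 1.275, -0.146], TCP at [0.137, 0.507, 0.405] pointing down, gripper open.
Joint ranges: [-2.53, 2.53], [-0.77, 2.02], [0.04, 2.7], [-1, 4.14], [0.28, 2.66], [-3.11, 3.11]. Speed limits (rad/s): [2.57, 2.57, 3.14, 3.14, 3.14, 3.14].

INTERFACE

Orientations are given as [roll, pitch, yaw] about the fixed x, y, z axes, in that order (R = Rz(yaw) Ry(pitch) Rx(roll)).
In Python, from cell import telemetry, vision, ticket gives the robot as it stands.
- The arm moves only by the shell command python3 -m crank 'ROWS' [FORCE]. ROWS is JSON, a list of rows, each a list of 5 numbers: the gripper command: -1 is shut, 1 is fully open, values between are in proportion, then the shift along the tool's x, y, z in mm, then the turn about the tool's z in rad. In form: [[fingers, dx, dy, dz, roll], ...]. A call has 1 to 12 rows; each row is the pose to reach, as a shift and turn from the pose commanded when the call began, along the tool's axes at that moment; what a row does not reach only later rows make up. A row lasts 1/12 s, in which the tool goes at most 41.7 mm and 7.16 degrees, less where a joint would pass 70% of its speed; a pose out of reach is approached as far as the arm can. A call with a gripper value outside its range is refused whole. The fingers move at their own pace and stop on an object; FORCE is the grip in N (left out, the last holds). Time passes only in rows, so rows that repeat a pose let the fingers close. It gives the time, the measured TCP pose, the force, the opening and the grip force at its end, in the units of the state.
- telemetry.observe(): the state, without advancing time (a new reading comes with each control period).
- vision.read_camera(name): name is "scene" or "top" or "wrist"; returns (picture, depth): 384x512x3 uint8, red, green, blue; 384x512 float32, m along the optical axis (not along the pixel's ray), 0 where there is no reading.
- vision.get_calibration(name): a dict with "camera_matrix" (3x3 intrinsics, pixels), "dist" ([k1, k2, p1, p2, k3] as OpenCV has them; the pictures are not rectified), "rvec" (rotation vector, rad) and "tvec" (3), from world to camera coordinates, as OpenCV has them. Camera axes: x right, y down, z forward; pixel columns grow to the right and rows downward; lengths in m; the calibration is good to about 2 mm. A picture is of the moment at which its call begins: read the wrist's pose just before it. get_calibration takes no time and is no camera call; for the wrist camera it gives the pose at the moment of the call.
- ticket.hand_in(): hands the job in; it is judged then, once.
The state is a dict: "time": time; "qpos": joint angles; "qvel": joint speeds; "joint_efforts": joint torques, N m; "tool_pos": TCP position; "tool_rot": TCP orientation; "contact_force": force on the tool from outside, world axes, zero at the start; "torque": the same for the moment, N m; "opening": finger opening in m; "grip_force": force on a finger pad.
Only numpy, scipy, OpenCV 4.12 (cv2) and the standard library are available. Lean on these libraries where they do the work, as an engineer would, in place of code of your own. Each camera call takes 0.05 s, during which the arm holds its last target. There are 200 camera calls.

TASK

Mount the loose double-hook bracket on the free stretch of the kitchen rail, beside the one already there: with its foot held out towards you, hook its top lip over the rail's upper edge, then tilt it down until the spring clip at its foot snaps home on the lower edge and it sits flat and upright on the rail. Find the rail by touch and be gentle: a light touch tells you where it is, the snap needs well under 10 N, and nothing should be pressed against the rail with more than about 15 N; do not shift the other things on the worktop.

Things in the scene. Friction and masses are not known exactly. Their poses are not given: they have to be found in the camera images.
- bracket: The loose hook bracket: plain grey block 24 deep (x) x 44 wide (y) x 76 mm high (z), about 0.17 kg, standing upright at the start; grip it across its 44 mm by the flat sides. Origin in the middle of its underside; z up the block, +x out of its back, which goes to the rail (back face x = +12, front face x = -12 mm).
- bracket_center (a point): Centre of the loose bracket, 38 mm above its underside, same axes. On its front two steel prongs at y = +-12 mm reach out to x = -31 mm, all below z = -24 mm; the front above them is flat. While the bracket leans, top towards the rail, the prongs stand higher: keep clear of them when pushing.
- bracket_slot (a point): Closed end of the loose bracket's lip slot, 14 mm behind (x) and 30 mm above (z) its centre: where the middle of the rail's upper edge lies once mounted. An 8 mm thick bridge above it carries the lip. The slot between back face and lip is 5 mm wide here and 8 mm at its mouth.
- bracket_lip (a point): Lower tip of the loose bracket's lip, 23 mm behind and 21 mm above its centre, full width. The lip hangs from the bridge and flares away from the back by 0.38 rad. For it to go over the rail's edge with the clip still in front of the rail, the foot must be held out so that the bracket leans 0.3 to 0.38 rad, top towards the rail.
- bracket_clip (a point): Nose of the spring foot clip, 22 mm wide steel, about 12 mm behind the back face, near the foot. It springs down up to 6 mm along the block (2 to 4 N). Its slope meets the rail's lower edge when the hooked bracket still leans about 0.2 rad; pushed on, it snaps up behind the edge. Hooked and let go, the bracket hangs leaning, unsnapped, without falling.
- bracket_push (a point): On the smooth steel plate (40 x 30 mm, standing 1.5 mm proud) on the loose bracket's front, 10 mm below its centre (28 mm above its underside): pushing here towards the rail with about 5 to 9 N tilts the hooked bracket home and snaps the clip.
- clip (a joint): How far the foot clip is pushed down against its spring, m: 0 at rest and again once snapped behind the rail, about 0.003 while its nose rides under the rail's lower edge.
- stand: Rail stand, fixed: wooden base 140 x 350 x 12 mm, two steel posts (y = +-155, x = +35 mm) and an aluminium rail. Origin under it on the worktop, y along the rail, z up, +x from rail to posts (away from the robot). Rail: upright strip 340 mm long, 50 high (z = 100 to 150 mm), 4 thick, open behind. An identical bracket is already on it at y = +83 to +127 mm; free stretch y = -130 to +60 mm.
- rail_spot (a point): A point fixed to the stand at x = -25, y = -40, z = 150 mm: a good place along the rail, at the height of its upper edge. The rail's front face may lie up to 22 mm in front of or behind this point: its arms are clamped at a depth that is not measured, so find it by touch. It is always parallel to the stand's y and does not yield. Mounted, a bracket's underside is at z = 82 mm.
- mug: Orange mug, 101 mm high, upright on the worktop; origin under it. Bystander.
- timer: Wind-up kitchen timer, 67 mm across, 50 mm high; origin under it. Bystander.
- peeler: Peeler with a yellow handle, 170 mm long, lying; origin under it. Bystander.
- salt_shaker: Salt shaker, 44 mm across, 90 mm high, upright; origin under it. Bystander.

How it is judged:
By the outcome, as a careful person would: the job done as asked, in the order asked, and still so for the second after the job is handed in, with the robot touching nothing.
It also fails if it takes over 56 s, if anything falls off the work surface, if the arm or the gripper's body presses on something with over 40 N, if the wrist force passes 120 N, or if a joint passes its speed limit or range.

## Working session

There is one attempt and no reset: what is moved stays moved. The work goes in short steps, Python scripts to look and compute and a shell command to move; the robot and the scene stay as the last step left them, time stands still between calls to the robot, and variables do not carry over. Pictures are saved under pics/ and viewed, at most 10 in all, crops included, and the job is handed in when it is done.

```bash
ls; mkdir -p pics; python3 - <<'E'
from cell import telemetry, vision
import cv2,numpy as np
print(telemetry.observe())
for n in ["scene","top"]:
    p,d=vision.read_camera(n); cv2.imwrite(f"pics/{n}0.png",p[...,::-1]); np.savez(f"{n}0.npz",p=p,d=d); 
    c=vision.get_calibration(n); print(n,c)
E
```

```text
pics
{'time': 0.0, 'qpos': array([ 1.16102551e+00,  3.42717013e-01,  1.52503277e+00,  1.62154893e-05,
        1.27537648e+00, -1.45988237e-01]), 'qvel': array([ 0.0011453 ,  0.00062562,  0.00075896,  0.00038691, -0.00129944,
       -0.00189046]), 'joint_efforts': array([-1.82618282e-03, -4.31232584e+01, -2.44215095e+01,  7.15735881e-02,
        5.61300537e-02, -1.09139201e-04]), 'tool_pos': array([0.13680045, 0.50672101, 0.40404221]), 'tool_rot': array([-3.14007762e+00, -2.38434832e-04,  2.87780516e+00]), 'contact_force': array([-0.5759583 , -0.31837003, -0.23980026]), 'torque': array([-0.07446629, -0.01915939,  0.00714813]), 'grip_force': 0.0, 'opening': 0.09163315113462477}
scene {'camera_matrix': array([[357.04299927,   0.        , 253.84524444],
       [  0.        , 357.04299927, 191.77746643],
       [  0.        ,   0.        ,   1.        ]]), 'dist': array([-0.0487548,  0.       ,  0.       ,  0.       ,  0.       ]), 'rvec': array([ 2.05196086, -1.23534921,  0.51875537]), 'tvec': array([-0.22013825,  0.40287519,  0.80447871])}
top {'camera_matrix': array([[404.56542092,   0.        , 256.08236366],
       [  0.        , 404.56542092, 195.47347188],
       [  0.        ,   0.        ,   1.        ]]), 'dist': array([-0.01298808,  0.        ,  0.        ,  0.        ,  0.        ]), 'rvec': array([ 2.21068417, -2.18132946,  0.10867259]), 'tvec': array([0.00356351, 0.52246543, 1.27326824])}
```

View pics/scene0.png

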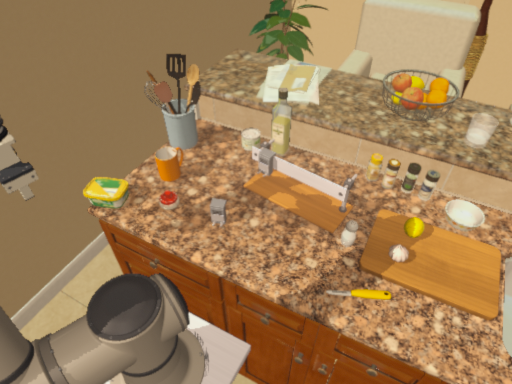

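View pics/top0.png

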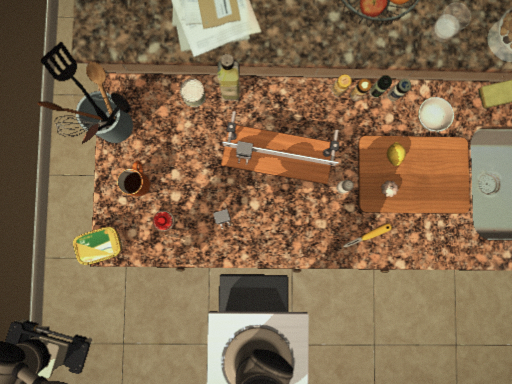

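The scene picture shows the bracket at (218,211) and the rail running from about (262,160) to (350,190). In the top picture the bracket is at (222,216) and the rail runs from (232,145) to (338,163).

```bash
cat > h.py <<'E'
import numpy as np,cv2
from cell import telemetry, vision
def cloud(d,c):
    K,D=c["camera_matrix"],c["dist"]
    v,u=np.mgrid[0:d.shape[0],0:d.shape[1]]
    uv=np.stack([u,v],-1).reshape(-1,1,2).astype(float)
    n=cv2.undistortPoints(uv,K,D).reshape(d.shape+(2,))
    P=np.dstack([n*d[...,None],d])
    R=cv2.Rodrigues(c["rvec"])[0]
    W=(P-c["tvec"])@R
    W[d<=0]=np.nan
    return W
E
python3 - <<'E'
from h import *
def box(P):
    r=cv2.minAreaRect((P[:,:2]*1000).astype(np.float32)); return r
for n in ["top","scene"]:
    z=np.load(n+"0.npz"); W=cloud(z["d"],vision.get_calibration(n))
    u0,v0=(222,216) if n=="top" else (218,211)
    S=W[v0-18:v0+18,u0-18:u0+18].reshape(-1,3); S=S[(S[:,2]>.025)&(S[:,2]<.12)]
    print(n,"bracket",len(S),np.nanmedian(S,0),S.min(0),S.max(0)); T=S[S[:,2]>.066]; print(" top",len(T),box(T),T[:,2].max(),T.mean(0))
    # overall: z of worktop
    print(" table",np.nanmedian(W[v0-18:v0+18,u0-18:u0+18,2]))
    A=W.reshape(-1,3); 
    m=(A[:,2]>.11)&(A[:,2]<.149)&(A[:,0]>.35)&(A[:,0]<.8)&(abs(A[:,1])<.3)
    m2=(A[:,2]>.135)&(A[:,2]<.165)&(A[:,0]>.35)&(A[:,0]<.8)&(abs(A[:,1])<.3)
    for mm in (m,m2):
        B=A[mm]; print(" rail",len(B),B.min(0),B.max(0),box(B), np.polyfit(B[:,1],B[:,0],1))
    # base wood
    m=(A[:,2]>.006)&(A[:,2]<.02)&(A[:,0]>.4)&(A[:,0]<.75)&(abs(A[:,1])<.25); B=A[m]; print(" base",len(B),box(B))
E
python3 - <<'E'
import cv2
a=cv2.imread("pics/scene0.png")[130:240,150:360]; b=cv2.imread("pics/top0.png")[100:240,200:350]
cv2.imwrite("pics/c0.png",cv2.resize(a,None,fx=3.6,fy=3.6,interpolation=cv2.INTER_CUBIC))
E
```

```text
top bracket 188 [0.4539135  0.1147422  0.07652403] [0.4298909  0.09046291 0.02628828] [0.47573138 0.13910836 0.08421637]
 top 173 ((454.0125427246094, 115.93326568603516), (35.911338806152344, 43.729881286621094), 17.015670776367188) 0.0842163741635017 [0.45404875 0.11568837 0.07635187]
 table 0.001311663833177954
 rail 619 [ 0.61066482 -0.22978151  0.110091  ] [0.76426612 0.11166891 0.14891991] ((675.221435546875, -61.67109680175781), (339.3093566894531, 127.50947570800781), 80.54098510742188) [0.13935681 0.67187965]
 rail 577 [ 0.61155264 -0.22924831  0.13509725] [0.75654498 0.11166891 0.16461163] ((659.6798095703125, -59.85285949707031), (339.6695861816406, 116.03329467773438), 75.63555908203125) [0.1030131  0.65529467]
 base 4018 ((575.1717529296875, 0.1267242431640625), (499.02667236328125, 348.63934326171875), 89.9133071899414)
scene bracket 305 [0.4413179  0.11243115 0.06622324] [0.42815891 0.09137369 0.02516924] [0.47504062 0.14280156 0.07911782]
 top 154 ((453.60443115234375, 117.81596374511719), (36.94085693359375, 44.4710578918457), 16.259737014770508) 0.07911781744837798 [0.45101324 0.11613145 0.0746009 ]
 table 0.0008945965618571239
 rail 1181 [ 0.60706246 -0.23004942  0.1100299 ] [0.76575262 0.11263105 0.14898412] ((674.4451904296875, -60.97767639160156), (340.1529235839844, 132.280029296875), 80.48468017578125) [0.11915849 0.65041544]
 rail 644 [ 0.60762103 -0.22914063  0.13500916] [0.72697826 0.11250878 0.16300716] ((656.3734130859375, -57.28581237792969), (339.0391845703125, 92.03306579589844), 81.01194763183594) [0.10174601 0.6460607 ]
 base 3012 ((584.2279663085938, -56.33856201171875), (332.47137451171875, 383.76019287109375), 0.8711724877357483)
```

View pics/c0.png

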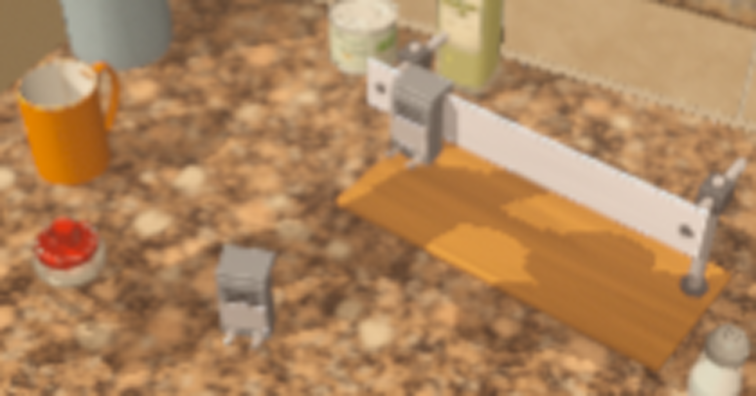

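The crop shows the bracket upright with its plate and prongs facing the robot. The rail's free stretch is to the right of the mounted bracket.

```bash
cat >> h.py <<'E'
def wrap(a): return (a+np.pi)%(2*np.pi)-np.pi
def row(xyz,yaw,s=None):
    "row (mm, rad) from the present pose to TCP xyz, yaw, tool pointing down"
    s=s or telemetry.observe(); y=s["tool_rot"][2]
    R=cv2.Rodrigues(np.array([0,0,y]))[0]@np.diag([1,-1,-1])
    d=R.T@(np.array(xyz)-s["tool_pos"])*1000
    return np.round(d,1),round(-wrap(yaw-y),3)
E
python3 - <<'E'
from h import *
for n in ["top","scene"]:
    z=np.load(n+"0.npz"); W=cloud(z["d"],vision.get_calibration(n)); A=W.reshape(-1,3)
    z0,z1=(.135,.16) if n=="top" else (.108,.142)
    B=A[(A[:,2]>z0)&(A[:,2]<z1)&(A[:,0]>.55)&(A[:,0]<.75)&(A[:,1]<.04)&(A[:,1]>-.2)]
    l=cv2.fitLine(B[:,:2].astype(np.float32)*1000,cv2.DIST_HUBER,0,.01,.01).ravel()
    d=l[:2]*np.sign(l[1]); r=(B[:,:2]*1000-l[2:])@np.array([d[1],-d[0]])
    for _ in range(3):
        k=abs(r)<8; l=cv2.fitLine(B[k,:2].astype(np.float32)*1000,cv2.DIST_L2,0,.01,.01).ravel(); d=l[:2]*np.sign(l[1]); r=(B[:,:2]*1000-l[2:])@np.array([d[1],-d[0]])
    print(n,len(B),k.sum(),"yaw",np.arctan2(-d[0],d[1]),"pt",l[2:],"std",r[k].std(), "x at y=-60",l[2]+(-60-l[3])*d[0]/d[1])
    R=A[(A[:,2]>.11)&(A[:,2]<.149)&(A[:,0]>.55)&(A[:,0]<.75)&(abs(A[:,1])<.3)]
    rr=(R[:,:2]*1000-l[2:])@np.array([d[1],-d[0]]); t=(R[:,:2]*1000-l[2:])@d; t=t[abs(rr)<8]; c=l[2:]+d*(t.min()+t.max())/2
    print(" rail len",t.max()-t.min(),"mid",c,"spot(y=-40)",c-40*d)
    img=z["p"][...,::-1].copy()
    hsv=cv2.cvtColor(img,cv2.COLOR_BGR2HSV)
    rs=(A[:,:2]*1000-c); X=rs@np.array([d[1],-d[0]]); Y=rs@d
    w=(abs(A[:,2]-.012)<.004)&(abs(Y)<190)&(abs(X)<150)
    print(" base x range",np.percentile(X[w],[1,5,50,95,99]),"Y",np.percentile(Y[w],[1,99]))
print(row([.454-.0,.116,.36],np.pi+.29))
E
```

```text
top 225 201 yaw -0.15858062 pt [635.74945 -75.59201] std 1.8835131805455254 x at y=-60 638.243
 rail len 339.31910637481053 mid [638.94070282 -55.6371371 ] spot(y=-40) [632.62403097 -95.13523356]
 base x range [-47.34115939 -43.08419913  11.35975945  85.6510446   90.98627346] Y [-169.66606159  170.35023859]
scene 619 576 yaw -0.16277511 pt [632.3741  -88.34632] std 1.3984479195516037 x at y=-60 637.02936
 rail len 340.1455632822043 mid [637.87506761 -54.85033684] spot(y=-40) [631.39277687 -94.32158929]
 base x range [-47.33500939 -43.11254702  12.45640212  80.20719156  87.14372669] Y [-171.89746714  167.68415697]
(array([-408.1, -294.5,   44.1]), np.float64(-0.554))
```

```bash
python3 -m crank '[[1,-35,-25,4,-0.05],[1,-70,-50,8,-0.1],[1,-105,-75,11,-0.14],[1,-140,-100,15,-0.19],[1,-175,-125,19,-0.24],[1,-210,-150,23,-0.29],[1,-245,-175,26,-0.33],[1,-280,-200,30,-0.38],[1,-315,-225,34,-0.43],[1,-350,-250,38,-0.48],[1,-382,-276,42,-0.52],[1,-408,-294,44,-0.554]]'
python3 -m crank '[[1,0,0,0,0],[1,0,0,0,0],[1,0,0,0,0],[1,0,0,0,0]]'
python3 - <<'E'
from h import *
s=telemetry.observe(); print(s["time"],s["tool_pos"],s["tool_rot"],s["contact_force"])
c=vision.get_calibration("wrist"); p,d=vision.read_camera("wrist"); cv2.imwrite("pics/w1.png",p[...,::-1]); np.savez("w1.npz",p=p,d=d,**c)
W=cloud(d,c); A=W.reshape(-1,3)
B=A[(A[:,2]>.068)&(A[:,2]<.09)&(abs(A[:,0]-.454)<.05)&(abs(A[:,1]-.116)<.05)]
print(len(B)); 
if len(B): print(cv2.minAreaRect((B[:,:2]*1000).astype(np.float32)),np.median(B[:,2]))
B=A[(A[:,2]>.003)&(A[:,2]<.09)&(abs(A[:,0]-.454)<.06)&(abs(A[:,1]-.116)<.05)]
if len(B): print(cv2.minAreaRect((B[:,:2]*1000).astype(np.float32)))
E
```

```text
time: 1.1
tool_pos: [0.4517, 0.1184, 0.3606]
tool_rot: [3.141, -0.001, -2.85]
contact_force: [1.8, 0.5, 0.5]
opening: 0.0918
grip_force: 0.0
time: 1.43
tool_pos: [0.4503, 0.1214, 0.361]
tool_rot: [3.141, -0.001, -2.85]
contact_force: [0.1, 0.6, -0.0]
opening: 0.0916
grip_force: 0.0
1.4333 [0.45026312 0.12135676 0.36102263] [ 3.14106392e+00 -5.28137231e-04 -2.85039323e+00] [ 0.12093601  0.55665121 -0.02646571]
2255
((453.701416015625, 118.16886901855469), (36.159263610839844, 43.88417053222656), 18.022241592407227) 0.07639055368032437
((438.5229797363281, 105.51174926757812), (88.55338287353516, 52.69411849975586), 40.3389892578125)
```

View pics/w1.png

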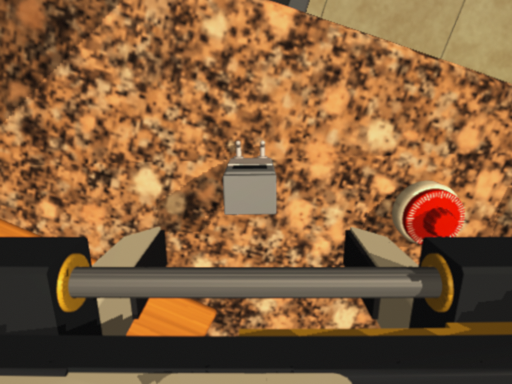

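The wrist picture shows the bracket top at (250,190), centred in the finger line, with the prongs at (238–262,148). The timer at (433,217) is clear of the fingers.

```bash
python3 - <<'E'
from h import *
print(row([.447,.116,.209],-np.pi+.3145))
E
```

```text
(array([  4.7,  -4.4, 152.2]), np.float64(-0.023))
```

```bash
python3 -m crank '[[1,5,-4,30,-0.02],[1,5,-4,60,-0.02],[1,5,-4,90,-0.02],[1,5,-4,115,-0.02],[1,5,-4,130,-0.02],[1,5,-4,140,-0.02],[1,5,-4,140,-0.02],[1,5,-4,140,-0.02]]'
python3 - <<'E'
from h import *
print(row([.447,.116,.209],-np.pi+.3145))
E
```

```text
time: 2.15
tool_pos: [0.447, 0.1161, 0.2212]
tool_rot: [3.141, -0.001, -2.83]
contact_force: [-0.5, -0.8, 0.3]
opening: 0.0919
grip_force: 0.0
(array([ 0. , -0.1, 12.2]), np.float64(-0.002))
```

```bash
python3 -m crank '[[1,0,0,6,0],[1,0,0,12,0],[1,0,0,12,0],[0.4,0,0,12,0],[0,0,0,12,0],[-0.5,0,0,12,0],[-1,0,0,12,0],[-1,0,0,12,0],[-1,0,0,12,0]]' 6
python3 -m crank '[[-1,-1,0,0,0],[-1,-2,0,0,0],[-1,-3,0,0,0],[-1,-4,0,0,0],[-1,-5,0,0,0],[-1,-6,0,0,0]]'
```

```text
time: 2.9
tool_pos: [0.4474, 0.1151, 0.2092]
tool_rot: [3.142, 0.0, -2.831]
contact_force: [0.7, 0.3, 0.0]
opening: 0.0565
grip_force: 0.0
time: 3.4
tool_pos: [0.4531, 0.117, 0.2091]
tool_rot: [3.141, -0.0, -2.831]
contact_force: [-2.0, -1.0, 3.5]
opening: 0.044
grip_force: 6.0
```

```bash
python3 -m crank '[[-1,-2,0,0,0],[-1,-4,0,0,0],[-1,-6,0,0,0],[-1,-8,0,0,0],[-1,-10,0,0,0],[-1,-12,0,0,0],[-1,-13,0,0,0],[-1,-13,0,0,0]]'
cat > tilt.py <<'E'
from h import *
import sys
s=telemetry.observe(); c=vision.get_calibration("wrist"); p,d=vision.read_camera("wrist"); k=sys.argv[1]
cv2.imwrite(f"pics/{k}.png",p[...,::-1]); np.savez(k+".npz",p=p,d=d,**c)
W=cloud(d,c); y=s["tool_rot"][2]; R=cv2.Rodrigues(np.array([0,0,y+np.pi]))[0]
L=((W-s["tool_pos"])@R)*1000+[0,0,159]   # bracket-yaw axes about the grasp point
m=(abs(L[...,1])<18)&(abs(L[...,0])<50)&(L[...,2]<45)&(L[...,2]>-60)
print(k,s["time"],"n",m.sum())
P=L[m]
b=np.round(P[:,0]/3)*3
for v in np.unique(b): q=P[b==v]; print(int(v),np.round(np.percentile(q[:,2],[10,50,90]),1),len(q))
E
python3 tilt.py t1
```

```text
time: 4.07
tool_pos: [0.4659, 0.1211, 0.2091]
tool_rot: [-3.142, 0.001, -2.831]
contact_force: [-0.5, 0.6, 1.7]
opening: 0.044
grip_force: 6.0
t1 4.0667 n 11673
-51 [-50.4 -49.5 -48.7] 60
-48 [-50.3 -49.5 -48.7] 317
-45 [-50.3 -49.5 -48.6] 327
-42 [-50.4 -49.6 -48.8] 339
-39 [-50.3 -49.6 -48.7] 335
-36 [-50.3 -49.6 -48.6] 334
-33 [-50.2 -49.3 -33.5] 406
-30 [-50.2 -49.4 -35.5] 286
-27 [-50.1 -49.2 -39.2] 297
-24 [-50.1 -49.1 -39.1] 309
-21 [-50.2 -49.3 -38.8] 307
-18 [-49.1 -30.3 -19.2] 1424
-15 [-15.2  -4.2   5.6] 1978
-12 [ 5.6 15.2 20.7] 2006
-9 [20.2 20.9 21.6] 117
0 [26.6 27.2 27.9] 290
3 [26.2 26.9 27.5] 569
6 [26.  26.7 27.3] 590
9 [25.8 26.4 27.1] 547
12 [25.6 26.2 26.8] 538
15 [25.2 25.8 26.5] 297
```

```bash
python3 -m crank '[[-1,0,0,1,0],[-1,-1,0,2,0],[-1,-2,0,2.5,0],[-1,-3,0,3,0],[-1,-4,0,3,0],[-1,-5,0,3,0]]' 4
python3 -m crank '[[-1,-1,0,0.3,0],[-1,-2,0,0.6,0],[-1,-3,0,0.9,0],[-1,-4,0,1.2,0],[-1,-5,0,1.5,0],[-1,-6,0,1.5,0]]'
python3 tilt.py t2
```

```text
time: 4.62
tool_pos: [0.4702, 0.1225, 0.206]
tool_rot: [3.142, -0.0, -2.831]
contact_force: [-1.3, -0.7, 1.8]
opening: 0.0439
grip_force: 4.0
time: 5.12
tool_pos: [0.476, 0.1243, 0.2044]
tool_rot: [3.142, -0.0, -2.831]
contact_force: [-0.8, 0.3, 0.4]
opening: 0.0438
grip_force: 4.0
t2 5.1167 n 12163
-51 [-45.7 -44.9 -44.3] 60
-48 [-45.7 -44.9 -44.1] 372
-45 [-45.7 -44.9 -44.1] 336
-42 [-45.5 -44.7 -23.1] 433
-39 [-45.6 -44.8 -23.1] 403
-36 [-45.6 -44.6 -29.4] 310
-33 [-45.7 -44.6 -29.7] 324
-30 [-45.6 -44.5 -30.1] 324
-27 [-45.3 -33.4 -28.1] 651
-24 [-29.6 -20.2 -14.3] 1144
-21 [-11.9  -6.7  -1.8] 1154
-18 [-0.5  3.1  6.3] 1031
-15 [ 6.9 12.4 17.7] 1613
-12 [18.1 21.  23.5] 1050
-6 [34.3 34.3 34.3] 2
-3 [32.3 32.9 33.6] 494
0 [31.6 32.2 32.9] 577
3 [30.9 31.5 32.1] 535
6 [30.2 30.8 31.4] 508
9 [29.4 30.  30.6] 529
12 [28.6 29.3 29.9] 313
```

```bash
python3 -m crank '[[-1,-1,0,0.4,0],[-1,-2,0,0.8,0],[-1,-3,0,1,0],[-1,-4,0,1.2,0],[-1,-4.5,0,1.2,0],[-1,-4.5,0,1.2,0]]'
cat >> tilt.py <<'E'
c=P[(P[:,2]>20)&(P[:,0]>-8)]; a=np.polyfit(c[:,0],c[:,2],1); print("lean",-np.arctan(a[0]),"top z at 0",a[1],"x range",np.percentile(c[:,0],[1,99]))
E
python3 tilt.py t3 | tail -1
```

```text
time: 5.67
tool_pos: [0.4803, 0.1257, 0.2032]
tool_rot: [3.142, -0.0, -2.831]
contact_force: [-0.8, -1.3, 0.7]
opening: 0.0441
grip_force: 4.0
lean 0.32103813846778995 top z at 0 33.4195324484441 x range [-5.07810109 12.25434398]
```

```bash
python3 -m crank '[[-1,-0.6,0,0.2,0],[-1,-1.2,0,0.3,0],[-1,-1.2,0,0.3,0]]'
python3 -m crank '[[-1,0,0,0,0],[-1,0,0,0,0],[-1,0,0,0,0],[-1,0,0,-20,0],[-1,0,0,-45,0],[-1,0,0,-75,0],[-1,0,0,-105,0],[-1,0,0,-125,0],[-1,0,0,-135,0],[-1,0,0,-135,0],[-1,0,0,-135,0]]' 35
python3 tilt.py t4 | tail -10
python3 - <<'E'
import cv2
a=cv2.imread("pics/t4.png"); cv2.imwrite("pics/t4c.png",a[80:330,100:420])
E
```

```text
time: 5.97
tool_pos: [0.4814, 0.126, 0.203]
tool_rot: [3.142, -0.0, -2.831]
contact_force: [-1.2, -1.1, -0.2]
opening: 0.0443
grip_force: 4.0
time: 6.88
tool_pos: [0.4812, 0.1261, 0.338]
tool_rot: [3.142, 0.001, -2.831]
contact_force: [-0.1, -0.1, -1.5]
opening: 0.0437
grip_force: 35.0
-15 [ 9.7 14.3 18.9] 1512
-12 [18.8 20.9 23. ] 984
-6 [34.7 35.2 35.8] 112
-3 [34.  34.6 35.3] 617
0 [32.9 33.7 34.2] 527
3 [32.  32.6 33.3] 489
6 [31.  31.6 32.2] 471
9 [29.9 30.5 31.1] 464
12 [28.8 29.6 30.2] 307
lean 0.33323711609769446 top z at 0 33.5961097436613 x range [-4.95978433 12.48186869]
```

View pics/t4c.png

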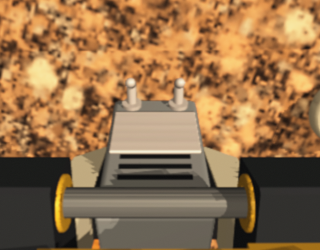

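The wrist crop shows the bracket held straight between the pads and leaning. The prongs are at (132,92) and (181,92), and the front plate is facing the robot.

```bash
python3 - <<'E'
from h import *
print(row([.5886,-.088,.338],-np.pi-.161)); print(telemetry.observe()["qpos"])
E
```

```text
(array([ -37.1, -236.6,   -0.8]), np.float64(0.471))
[ 1.01936817e-01  3.59945833e-01  1.69985552e+00  1.66064532e-04
  1.08301494e+00 -1.77911802e+00]
```

```bash
python3 -m crank '[[-1,-4,-24,0,0.047],[-1,-7,-47,0,0.094],[-1,-11,-71,0,0.141],[-1,-15,-95,0,0.188],[-1,-19,-118,0,0.235],[-1,-22,-142,0,0.283],[-1,-26,-166,0,0.33],[-1,-30,-189,0,0.377],[-1,-33,-213,0,0.424],[-1,-37,-230,0,0.46],[-1,-37,-237,0,0.471],[-1,-37,-237,0,0.471]]'
python3 -m crank '[[-1,0,0,10,0],[-1,0,0,25,0],[-1,0,0,40,0],[-1,0,0,47,0],[-1,0,0,47,0],[-1,0,0,47,0],[-1,0,0,47,0]]'
python3 - <<'E'
from h import *
s=telemetry.observe(); print(s["tool_pos"],s["tool_rot"],s["contact_force"],row([.5886,-.088,.291],-np.pi-.161))
p,d=vision.read_camera("scene"); cv2.imwrite("pics/s2.png",cv2.resize(p[100:250,180:400,::-1],None,fx=3.5,fy=3.5,interpolation=cv2.INTER_CUBIC))
E
```

```text
time: 7.93
tool_pos: [0.589, -0.0896, 0.3362]
tool_rot: [3.141, -0.003, 2.979]
contact_force: [-0.5, -1.3, -2.2]
opening: 0.0435
grip_force: 35.0
time: 8.52
tool_pos: [0.5891, -0.0879, 0.2918]
tool_rot: [3.142, 0.001, 2.982]
contact_force: [0.1, 0.8, -0.6]
opening: 0.0437
grip_force: 35.0
[ 0.58911666 -0.0879207   0.29175022] [3.14158278e+00 1.12282425e-03 2.98160227e+00] [ 0.05815969  0.75388242 -0.58424997] (array([ 0.5, -0.2,  0.8]), np.float64(0.001))
```

View pics/s2.png

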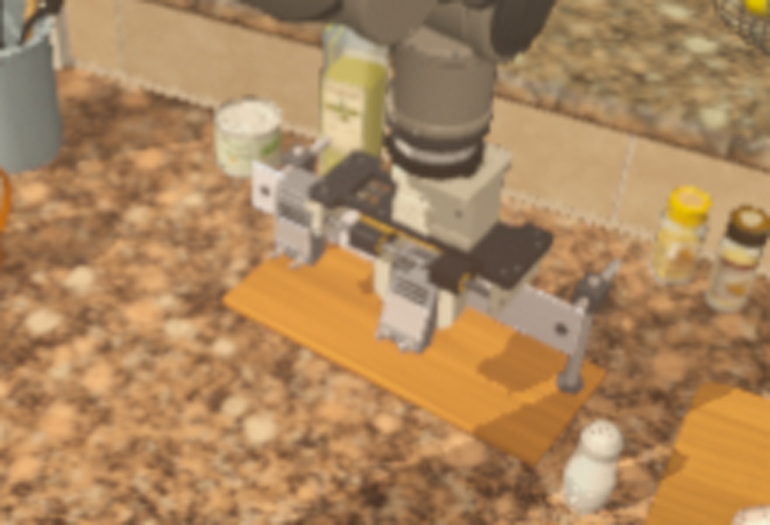

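The scene crop shows the leaning bracket at (410,310), hanging in front of the free stretch and clear of the mounted bracket at (297,225).

```bash
python3 -m crank '[[-1,-4,0,0,0],[-1,-8,0,0,0],[-1,-12,0,0,0],[-1,-14,0,0,0],[-1,-14,0,0,0],[-1,-14,0,0,0]]'|grep -E 'pos|force'
python3 -m crank '[[-1,-0.5,0,0,0],[-1,-1,0,0,0],[-1,-1,0,0,0]]'|grep -E 'pos|contact'
python3 -m crank '[[-1,-0.5,0,0,0],[-1,-1,0,0,0],[-1,-1,0,0,0]]'|grep -E 'pos|contact'
python3 -m crank '[[-1,-0.5,0,0,0],[-1,-1,0,0,0],[-1,-1,0,0,0]]'|grep -E 'pos|contact'
```

```text
tool_pos: [0.6029, -0.0906, 0.2909]
contact_force: [-1.2, -0.3, -1.2]
grip_force: 35.0
tool_pos: [0.6038, -0.0908, 0.2911]
contact_force: [0.2, 1.0, -1.2]
tool_pos: [0.6048, -0.0909, 0.2911]
contact_force: [-0.2, 0.0, -2.9]
tool_pos: [0.6058, -0.0911, 0.2911]
contact_force: [-0.4, 0.3, -1.4]
```

```bash
python3 -m crank '[[-1,-0.5,0,0,0],[-1,-1,0,0,0],[-1,-1,0,0,0]]'|grep -E 'pos|contact'
python3 -m crank '[[-1,-0.5,0,0,0],[-1,-1,0,0,0],[-1,-1,0,0,0]]'|grep -E 'pos|contact'
python3 -m crank '[[-1,-0.5,0,0,0],[-1,-0.7,0,0,0],[-1,-0.7,0,0,0]]'|grep -E 'pos|contact'
```

```text
tool_pos: [0.6067, -0.0912, 0.291]
contact_force: [-0.5, -0.1, -2.0]
tool_pos: [0.6072, -0.0913, 0.291]
contact_force: [-4.8, 0.4, 0.7]
tool_pos: [0.6075, -0.0913, 0.291]
contact_force: [-7.7, 0.3, 2.8]
```

```bash
python3 -m crank '[[-1,2,0,0,0],[-1,5,0,0,0],[-1,5,0,-6,0],[-1,5,0,-13,0],[-1,5,0,-18,0],[-1,5,0,-18,0],[-1,2,0,-18,0],[-1,-2,0,-18,0],[-1,-5,0,-18,0],[-1,-7.2,0,-18,0],[-1,-7.2,0,-18,0],[-1,-7.2,0,-18,0]]'|grep -E 'time|pos|contact'
python3 tilt.py t5 | tail -1
python3 -m crank '[[-1,0,0,2,0],[-1,0,0,4,0],[-1,0,0,6,0],[-1,0,0,8,0],[-1,0,0,8,0]]'|grep -E 'pos|contact'
python3 -m crank '[[-1,0,0,1,0],[-1,0,0,2,0],[-1,0,0,3,0],[-1,0,0,3,0]]'|grep -E 'pos|contact'
```

```text
time: 11.57
tool_pos: [0.6156, -0.0927, 0.3087]
contact_force: [0.4, 0.2, -1.2]
lean 0.33587830426634435 top z at 0 33.49513934570103 x range [-5.23303509 12.18166386]
tool_pos: [0.6153, -0.0927, 0.3004]
contact_force: [-0.0, 0.7, -2.6]
tool_pos: [0.6155, -0.0926, 0.2991]
contact_force: [-1.9, 0.4, 3.9]
```

```bash
python3 -m crank '[[-1,0,0,-3,0],[-1,0,0,-6,0],[-1,0,0,-6,0],[-1,-1.5,0,-6,0],[-1,-3.3,0,-6,0],[-1,-3.3,0,-6,0],[-1,-3.3,0,-4,0],[-1,-3.3,0,-2,0],[-1,-3.3,0,-1,0],[-1,-3.3,0,0,0],[-1,-3.3,0,0,0]]'|grep -E 'time|pos|contact'
python3 -m crank '[[-1,0,0,1,0],[-1,0,0,2,0],[-1,0,0,2,0]]'|grep -E 'pos|contact'
```

```text
time: 13.28
tool_pos: [0.6187, -0.0932, 0.2977]
contact_force: [-0.3, 0.6, -2.1]
tool_pos: [0.6187, -0.0931, 0.2959]
contact_force: [-0.3, -0.1, -1.2]
```

Free now, so the lip is past the edge. I'll keep lowering to the seat, expected at about 0.289.

```bash
for i in 1; do python3 -m crank '[[-1,0,0,1,0],[-1,0,0,2,0],[-1,0,0,3,0],[-1,0,0,3,0]]'|grep -E 'pos|contact'; done
python3 -m crank '[[-1,0,0,0.7,0],[-1,0,0,1.4,0],[-1,0,0,1.4,0]]'|grep -E 'pos|contact'
```

```text
tool_pos: [0.6187, -0.0932, 0.2928]
contact_force: [-0.1, -0.0, -2.2]
tool_pos: [0.6187, -0.0932, 0.2915]
contact_force: [-0.7, -0.4, -1.2]
```

```bash
python3 -m crank '[[-1,0,0,0.7,0],[-1,0,0,1.2,0],[-1,0,0,1.2,0]]'|grep -E 'pos|contact'
python3 -m crank '[[-1,0,0,0.6,0],[-1,0,0,1,0],[-1,0,0,1,0]]'|grep -E 'time|pos|contact'
```

```text
tool_pos: [0.6188, -0.0932, 0.2904]
contact_force: [0.7, 0.1, -1.0]
time: 14.62
tool_pos: [0.6189, -0.0932, 0.2901]
contact_force: [-1.3, 0.0, 3.3]
```

```bash
python3 -m crank '[[-1,0,0,0,0],[-0.05,0,0,0,0],[0.1,0,0,0,0],[0.4,0,0,0,0],[0.7,0,0,0,0],[1,0,0,0,0],[1,0,0,0,0],[1,0,0,0,0],[1,0,0,0,0],[1,0,0,0,0]]' 4
python3 -m crank '[[1,0,0,-10,0],[1,0,0,-30,0],[1,0,0,-55,0],[1,0,0,-80,0],[1,20,0,-85,0],[1,45,0,-85,0],[1,70,0,-85,0],[1,75,0,-85,0],[1,75,0,-85,0]]'
python3 - <<'E'
from h import *
p,d=vision.read_camera("scene"); cv2.imwrite("pics/s3.png",cv2.resize(p[100:250,180:400,::-1],None,fx=3.5,fy=3.5,interpolation=cv2.INTER_CUBIC))
E
python3 tilt.py w3 >/dev/null; python3 - <<'E'
from h import *
z=np.load("w3.npz"); W=cloud(z["d"],z); th=-.161; n=np.array([np.cos(th),np.sin(th)]); t=np.array([-n[1],n[0]])
X=W[...,:2]@n*1000; Y=W[...,:2]@t*1000; Z=W[...,2]*1000
y0=np.array([.632,-.095])@t*1000
m=(abs(Y-y0)<15)&(Z>60)&(Z<200)&(X>560)&(X<700)
b=np.round(Z[m]/5)*5
for v in np.unique(b): q=X[m][b==v]; print(int(v),np.round(np.percentile(q,[5,50,95])),len(q))
E
```

```text
time: 15.45
tool_pos: [0.6188, -0.0932, 0.2894]
tool_rot: [3.142, -0.0, 2.981]
contact_force: [0.5, -0.0, -0.2]
opening: 0.0907
grip_force: 0.0
time: 16.2
tool_pos: [0.5438, -0.0809, 0.3757]
tool_rot: [-3.142, 0.001, 2.981]
contact_force: [0.5, -0.7, -0.0]
opening: 0.0919
grip_force: 0.0
90 [601. 602. 602.] 8
95 [594. 602. 603.] 104
100 [593. 601. 604.] 236
105 [586. 603. 604.] 170
110 [603. 604. 605.] 155
115 [604. 605. 606.] 151
120 [605. 605. 606.] 25
150 [613. 614. 615.] 169
155 [614. 615. 618.] 334
160 [617. 623. 631.] 670
165 [618. 620. 624.] 218Traceback (most recent call last):
  File "tilt.py", line 12, in <module>
    c=P[(P[:,2]>20)&(P[:,0]>-8)]; a=np.polyfit(c[:,0],c[:,2],1); print("lean",-np.arctan(a[0]),"top z at 0",a[1],"x range",np.percentile(c[:,0],[1,99]))
                                    ~~~~~~~~~~^^^^^^^^^^^^^^^^^
    raise TypeError("expected non-empty vector for x")
TypeError: expected non-empty vector for x
```

View pics/s3.png

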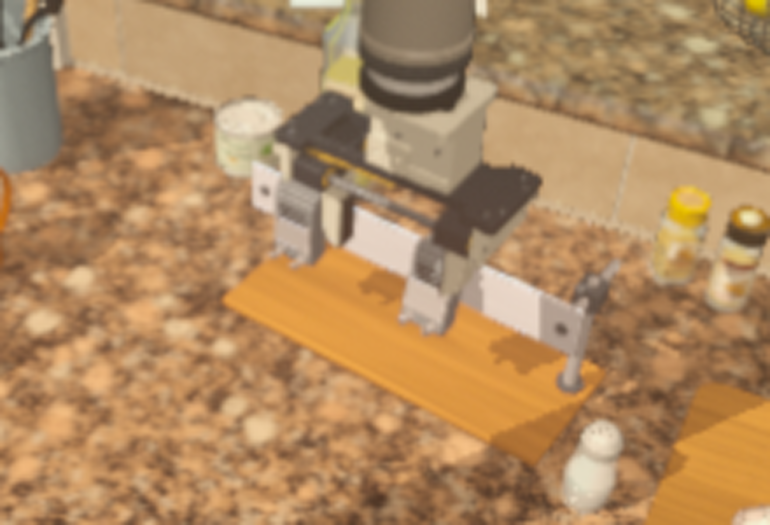

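The crop shows the bracket hooked at (430,290), hanging and leaning a little, and the gripper is clear of it. Next I'll close the fingers and push on the plate.

```bash
python3 -m crank '[[0,0,0,0,0],[-1,0,0,0,0],[-1,0,0,20,0],[-1,0,0,40,0],[-1,0,0,60,0],[-1,0,0,75,0],[-1,0,0,85,0],[-1,0,0,85,0],[-1,0,0,85,0],[-1,0,0,85,0]]' 10
python3 -m crank '[[-1,-8,0,0,0],[-1,-16,0,0,0],[-1,-24,0,0,0],[-1,-32,0,0,0],[-1,-36,0,0,0],[-1,-36,0,0,0],[-1,-36,0,0,0]]'
python3 -m crank '[[-1,-1.5,0,0,0],[-1,-3,0,0,0],[-1,-3,0,0,0]]'|grep -E 'pos|contact'
```

```text
time: 17.13
tool_pos: [0.5453, -0.0813, 0.2903]
tool_rot: [-3.141, 0.002, 2.981]
contact_force: [0.5, -0.4, 0.1]
opening: 0.0296
grip_force: 0.0
time: 17.72
tool_pos: [0.5804, -0.0869, 0.2892]
tool_rot: [3.141, -0.001, 2.981]
contact_force: [-0.2, -0.5, -0.5]
opening: 0.0002
grip_force: 0.0
tool_pos: [0.5833, -0.0874, 0.2895]
contact_force: [0.0, -0.0, -0.3]
```

```bash
for i in 1; do python3 -m crank '[[-1,-1.5,0,0,0],[-1,-3,0,0,0],[-1,-3,0,0,0]]'|grep -E 'pos|contact'
python3 -m crank '[[-1,-1,0,0,0],[-1,-2,0,0,0],[-1,-2,0,0,0]]'|grep -E 'pos|contact'
python3 -m crank '[[-1,-1,0,0,0],[-1,-2,0,0,0],[-1,-2,0,0,0]]'|grep -E 'pos|contact'; done
```

```text
tool_pos: [0.5864, -0.088, 0.2895]
contact_force: [-0.2, 0.5, 0.5]
tool_pos: [0.588, -0.0882, 0.2892]
contact_force: [-2.2, 0.1, 1.3]
tool_pos: [0.5898, -0.0884, 0.2889]
contact_force: [-4.5, 1.0, -1.6]
```

```bash
python3 -m crank '[[-1,-0.5,0,0,0],[-1,-1,0,0,0],[-1,-1,0,0,0]]'|grep -E 'pos|contact'
python3 -m crank '[[-1,-0.5,0,0,0],[-1,-1,0,0,0],[-1,-1,0,0,0]]'|grep -E 'pos|contact'
```

```text
tool_pos: [0.5907, -0.0886, 0.289]
contact_force: [-5.7, 1.1, -0.6]
tool_pos: [0.5915, -0.0887, 0.2888]
contact_force: [-5.8, 1.3, -0.7]
```

```bash
python3 -m crank '[[-1,-0.5,0,0,0],[-1,-1,0,0,0],[-1,-1,0,0,0]]'|grep -E 'pos|contact'
```

```text
tool_pos: [0.5933, -0.089, 0.2894]
contact_force: [-0.7, 0.4, -1.1]
```

The force dropped, which probably means the clip snapped. I'll confirm it's flat with a gentle follow-up push.

```bash
python3 -m crank '[[-1,-0.5,0,0,0],[-1,-1,0,0,0],[-1,-1,0,0,0]]'|grep -E 'pos|contact'
python3 -m crank '[[-1,-0.4,0,0,0],[-1,-0.8,0,0,0],[-1,-0.8,0,0,0]]'|grep -E 'time|pos|contact'
```

```text
tool_pos: [0.5946, -0.0893, 0.2898]
contact_force: [0.2, 0.3, 0.6]
time: 19.97
tool_pos: [0.5951, -0.0894, 0.2897]
contact_force: [0.6, -0.1, -0.0]
```

```bash
python3 -m crank '[[-1,5,0,0,0],[-1,15,0,0,0],[-1,30,0,0,0],[-1,45,0,0,0],[-1,50,0,-30,0],[-1,50,0,-60,0],[-1,50,0,-85,0],[-1,50,0,-85,0],[-1,50,0,-85,0]]'|grep -E 'time|pos'
cat > chk.py <<'E'
from h import *
p,d=vision.read_camera("scene"); cv2.imwrite("pics/s4.png",cv2.resize(p[100:250,180:400,::-1],None,fx=3.5,fy=3.5,interpolation=cv2.INTER_CUBIC))
c=vision.get_calibration("wrist"); p,d=vision.read_camera("wrist"); W=cloud(d,c)
th=-.161; n=np.array([np.cos(th),np.sin(th)]); t=np.array([-n[1],n[0]])
X=W[...,:2]@n*1000; Y=W[...,:2]@t*1000; Z=W[...,2]*1000
for y0 in (np.array([.632,-.095])@t*1000,):
    m=(abs(Y-y0)<15)&(Z>70)&(Z<200)&(X>560)&(X<700); b=np.round(Z[m]/5)*5
    for v in np.unique(b): q=X[m][b==v]; print(int(v),np.round(np.percentile(q,[5,50,95])),len(q))
m=(Z>145)&(Z<165)&(abs(Y-y0)<40)&(X>600)&(X<660)
print(cv2.minAreaRect(np.stack([X[m],Y[m]-y0],-1).astype(np.float32)), np.median(Z[m]))
E
python3 chk.py
```

```text
time: 20.72
tool_pos: [0.5454, -0.0813, 0.376]
150 [614. 615. 616.] 14
155 [615. 616. 628.] 13
160 [618. 627. 631.] 110
((623.138427734375, 1.052258014678955), (8.706357955932617, 17.831315994262695), 72.5074691772461) 158.21058155696934
```

View pics/s4.png

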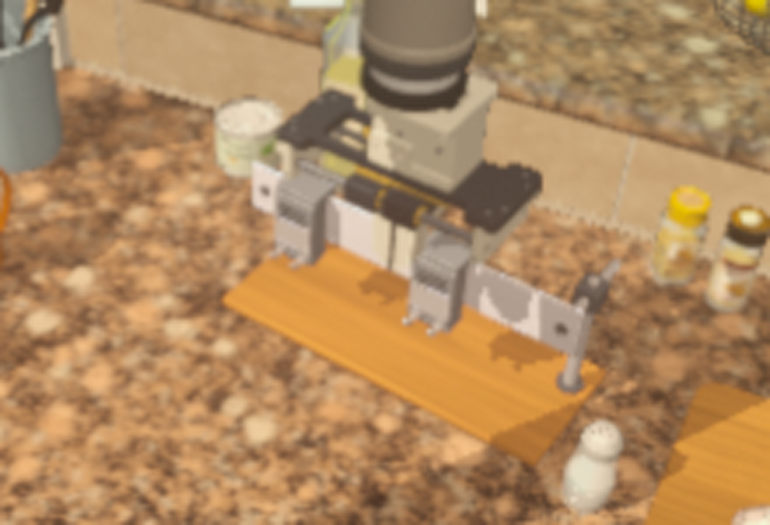

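The crop shows our bracket at (440,285) looking as upright as the mounted one at (300,220). I'll check the depth numbers for both.

```bash
python3 - <<'E'
from h import *
c=vision.get_calibration("scene"); p,d=vision.read_camera("scene"); W=cloud(d,c)
th=-.161; n=np.array([np.cos(th),np.sin(th)]); t=np.array([-n[1],n[0]])
X=W[...,:2]@n*1000; Y=W[...,:2]@t*1000; Z=W[...,2]*1000
ym=np.array([.632,-.095])@t*1000+40
for y0 in (ym-40,ym+105):
    m=(abs(Y-y0)<20)&(Z>75)&(Z<170)&(X>570)&(X<650); b=np.round(Z[m]/10)*10
    print([(int(v),int(np.median(X[m][b==v])),int((b==v).sum())) for v in np.unique(b)])
E
```

```text
[(80, 615, 4), (90, 612, 34), (100, 613, 27), (110, 612, 31), (120, 612, 25), (130, 614, 33), (140, 613, 29), (150, 615, 37), (160, 630, 82)]
[(80, 616, 3), (90, 613, 38), (100, 613, 26), (110, 613, 32), (120, 613, 33), (130, 613, 24), (140, 614, 29), (150, 615, 40), (160, 629, 68)]
```

Both profiles match, so the bracket is flat, upright and snapped, and the robot is clear of it.

```bash
python3 -c "
from cell import ticket; print(ticket.hand_in())"
```

```text
the job is handed in; nothing more can be done
None
```

The bracket is hooked and snapped onto the free stretch of the rail, flat and upright like the one already there; the highest force I read against the rail was about 8 N, and I handed the job in at about 21 s.

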